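Switch off the workstation supply under its red guard

TASK

Shut the workstation supply down for the night: lift the red guard, throw the toggle beneath it to off (towards the red dot on the face plate, away from the guard's hinge), and lower the red guard fully shut again. The box with the grey guard feeds the backup drive: leave it on with its guard shut, and do not disturb the mug, earbud case, USB hub and USB stick.

Things in the scene. Friction and masses are not known exactly. Their poses are not given: they have to be found in the camera images.
- main_box: white switch box with the RED guard, 116 x 76 x 34 mm (x, y, z), heavy, on rubber feet: it does not move. Origin: centre of its underside; +x to its rear (hinge side), +y to its left, z up. Metal face plate at z = 34 mm; the guard's hinge line runs along y at x = +42, z = 38 mm, the toggle's pivot at x = -4, z = 36 mm
- main_guard (a joint): red guard, rad: 0 = shut on the face plate, grows as its free (front) end rises, 1.92 = fully open. Inverted trough 44 mm wide along the hinge, top 34 mm above the plate when shut, its last 18 mm sloping down to 18 mm; free end 84 mm from the hinge, walls 3 mm; a 26 mm wide lip stands 10 mm out of the front wall, 7 mm above the plate. Stiff hinge (0.035 N m): stays at any angle. 40 g.
- main_guard_hinge (a point): middle of the red guard's hinge line; axes turn with the guard: y along the hinge line, -x towards the free end, z out of its top
- main_guard_grip (a point): point inside the red guard midway between its two flat sides, where they can be held: 64 mm from the hinge line along the guard's -x and 19 mm along its z, so 23 mm above the face plate and 11 mm below the guard's top when shut. Axes as main_guard_hinge
- main_toggle (a joint): steel bat-handle toggle under the red guard, rad: 0 = on (leans 0.35 rad back towards the hinge), 0.7 = off (leans 0.35 rad forward towards the guard's free end). Snaps over at 0.35 and stays at either end; throwing it takes about 2.5 N at the tip. A green dot marks on, a red dot off
- main_toggle_tip (a point): point on the axis of that toggle, 22 mm from its pivot, close to its thickest place (12 mm diameter); the handle ends 6 mm farther. On: 57 mm over the desk, in the box frame x = +4; off: x = -12 mm
- backup_box: the like switch box with the GREY guard, same sizes and axes; must be left alone
- backup_guard (a joint): grey guard, rad: 0 = shut
- backup_toggle (a joint): toggle under the grey guard, rad: 0 = on
- mug: green mug, 86 x 116 x 94 mm, loose bystander; origin at its underside
- earbud_case: white earbud case, 47 x 60 x 24 mm, loose bystander; origin at its underside
- usb_hub: black USB hub, 34 x 92 x 14 mm, loose bystander; origin at its underside
- usb_stick: black USB stick, 18 x 58 x 8 mm, loose bystander; origin at its underside

How it is judged:
By the outcome, as a careful person would: the job done as asked, in the order asked, and still so for the second after the job is handed in, with the robot touching nothing.
It also fails if it takes over 56 s, if anything falls off the work surface, if the arm or the gripper's body presses on something with over 40 N, if the wrist force passes 120 N, or if a joint passes its speed limit or range.

ROBOT

A 7-joint arm with a two-finger parallel gripper is mounted at the origin on a cart in front of the work surface, level with it; the furniture and walls round the work are solid. World frame = base frame: x ahead of the robot, y to its left, z up, the work surface at z = 0. Lengths are in m, angles in rad, forces in N, time in s.
With the tool pointing down it reaches from about 0.4 to 0.875 m from the base axis. Payload 19.3 kg.
Tool frame: the origin (TCP) lies midway between the tips of the shut fingers; the grasp point (between the pads) lies bot.tcp_to_grasp behind it (bot.tcp_to_grasp is the distance from the TCP to the grasp point, in m); z points along the fingers, y is the line along which they close (so a half turn about z gives the same grasp; the last joint's range is limited). The gripper opens to 85 mm and grips with 20 to 120 N. Pads are 22 mm wide; open, the fingers measure 114 mm over their backs; the gripper's body (76 mm by 85 mm) begins 54 mm behind the grasp point. The pads swing forward as they close: fully open they stand 13 mm farther back than shut.
Start: joints at [1.267, 0.521, -0.036, 1.599, 0.021, 1.021, -0.113], TCP at [0.145, -0.608, 0.231] pointing down, gripper open.
Joint ranges: [-2.91, 2.91], [-0.3, 2.13], [-1.5, 1.42], [0.17, 2.43], [-1.26, 4.41], [0.16, 1.93], [-2.52, 2.52]. Speed limits (rad/s): [1.89, 1.89, 2.39, 2.39, 3.01, 3.01, 3.01].

INTERFACE

Orientations are given as [roll, pitch, yaw] about the fixed x, y, z axes, in that order (R = Rz(yaw) Ry(pitch) Rx(roll)).
In Python, from workcell import observe, imaging, bot gives the robot as it stands.
- The arm moves only by the tool send_rows, never from a script. Its argument "plan" is text: rows parted by semicolons, each of 7 numbers parted by spaces: the shift along the tool's x, y, z in m, then the turn, a rotation vector about the tool's x, y, z in degrees, then the finger opening in m, from 0 to 0.0854. In form: dx dy dz rx ry rz claw; .... A call has 1 to 10 rows; each row is the pose to reach, as a shift and turn from the pose commanded when the call began, along the tool's axes at that moment; what a row does not reach only later rows make up. A row lasts 1/12 s, in which the tool goes at most 41.7 mm and 7.16 degrees, less where a joint would pass 70% of its speed; a pose out of reach is approached as far as the arm can. A call with a gripper value outside its range is refused whole. The fingers move at their own pace and stop on an object; "grip_force" is the grip in N (left out, the last holds). Time passes only in rows, so rows that repeat a pose let the fingers close. It gives the time, the measured TCP pose, the force, the opening and the grip force at its end, in the units of the state.
- observe(): the state, without advancing time (a new reading comes with each control period).
- imaging.grab_frame(name): name is "side" or "top"; returns a dict with "color" (384x512x3 uint8, red, green, blue), "fx", "fy", "cx", "cy" (pixels), "dist_coeffs" ([k1, k2, p1, p2, k3] as OpenCV has them; the pictures are not rectified), "eye" and "orientation" of the camera in the world. Camera axes: x right, y down, z forward; pixel columns grow to the right and rows downward; lengths in m; the calibration is good to about 2 mm. A picture is of the moment at which its call begins. There is no depth.
- bot.job_done(): hands the job in; it is judged then, once.
The state is a dict: "clock": time; "qpos": joint angles; "qd": joint speeds; "joint_efforts": joint torques, N m; "position": TCP position; "tool_rot": TCP orientation; "force": force on the tool from outside, world axes, zero at the start; "moment": the same for the moment, N m; "grip_width": finger opening in m; "finger_force": force on a finger pad.
Only numpy, scipy, OpenCV 4.12 (cv2) and the standard library are available. Lean on these libraries where they do the work, as an engineer would, in place of code of your own. Each camera call takes 0.05 s, during which the arm holds its last target. There are 200 camera calls.

## Working session

There is one attempt and no reset: what is moved stays moved. The work goes in short steps, Python scripts to look and compute and a tool call to move; the robot and the scene stay as the last step left them, time stands still between calls to the robot, and variables do not carry over. Pictures are saved under pics/ and viewed, at most 10 in all, crops included, and the job is handed in when it is done.

Besides the shell and the picture viewer there is one more tool, called after ">>>" by a JSON object that holds its "name" and its "arguments". send_rows: Moves the arm, as the interface text tells. Its arguments: {"type":"object","properties":{"plan":{"type":"string"},"grip_force":{"type":"number"}},"required":["plan"]}

```bash
mkdir -p pics; python3 - <<'E'
from workcell import observe, imaging, bot
import cv2
s=observe(); print({k:s[k] for k in("clock","position","tool_rot","grip_width","force")}, bot.tcp_to_grasp)
for n in("top","side"):
    f=imaging.grab_frame(n); cv2.imwrite(f"pics/{n}0.png",cv2.resize(f["color"][:,:,::-1],(800,600),interpolation=cv2.INTER_CUBIC))
    print({k:v for k,v in f.items() if k!="color"})
E
```

```text
{'clock': 0.0, 'position': array([ 0.14468069, -0.60766555,  0.23072694]), 'tool_rot': array([-3.14044826e+00,  5.05386639e-05,  2.33759658e-01]), 'grip_width': 0.08539685921458091, 'force': array([0.04654374, 0.05358396, 0.02094002])} 0.0187
{'fx': 372.3830583195424, 'fy': 372.3830583195424, 'cx': 254.66254721904357, 'cy': 190.96475885962948, 'dist_coeffs': array([-0.10465845,  0.        ,  0.        ,  0.        ,  0.        ]), 'eye': array([0.34695711, 0.06049936, 0.95493808]), 'orientation': array([-2.9648667 ,  0.00377352, -1.5577804 ])}
{'fx': 362.67238674779003, 'fy': 362.67238674779003, 'cx': 259.17447703492195, 'cy': 186.46991262695886, 'dist_coeffs': array([-0.07802473,  0.        ,  0.        ,  0.        ,  0.        ]), 'eye': array([ 0.58593831, -0.65220736,  0.84713687]), 'orientation': array([-2.39038815,  0.00896169,  0.07642421])}
```

View pics/top0.png

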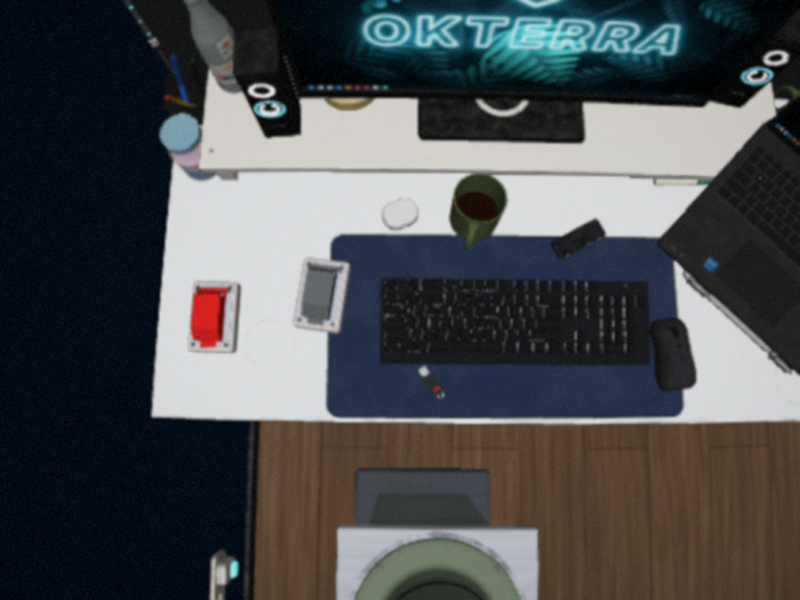

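View pics/side0.png

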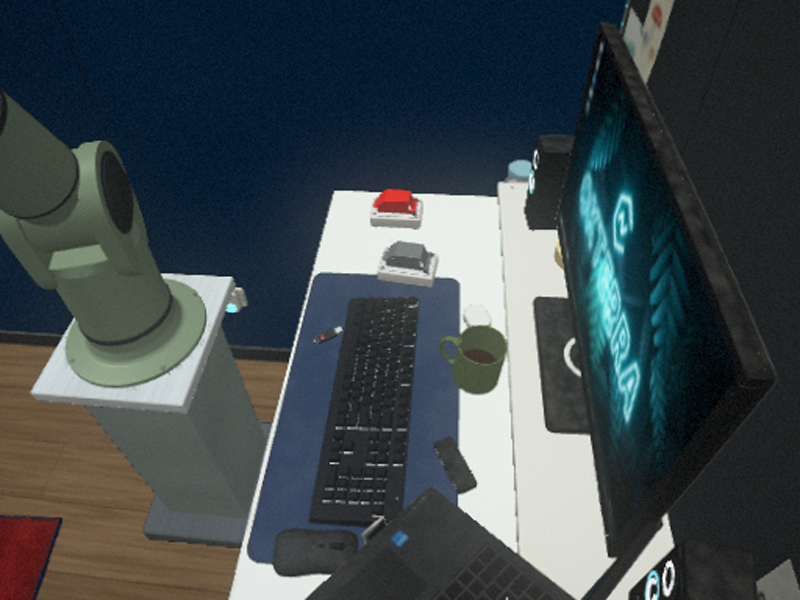

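The top view shows the red-guard box near (213,317) and the grey one near (321,295). In both, the lip points down the picture, which is towards the robot. I'll enlarge the red box in both views.

```bash
python3 - <<'E'
from workcell import imaging
import cv2, numpy as np
t=imaging.grab_frame("top")["color"][170:235,110:165,::-1]
s=imaging.grab_frame("side")["color"][110:155,225:280,::-1]
a=cv2.resize(t,None,fx=9,fy=9,interpolation=cv2.INTER_CUBIC)[:585,:390]
t=cv2.resize(t[:,:44],None,fx=9,fy=9,interpolation=cv2.INTER_CUBIC)
s=cv2.resize(s,None,fx=7,fy=7,interpolation=cv2.INTER_CUBIC)
o=np.zeros((585,400+385,3),np.uint8); o[:585,:396]=t; o[:315,400:]=s
cv2.imwrite("pics/crop1.png",o)
E
```

```text
(no output)
```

View pics/crop1.png

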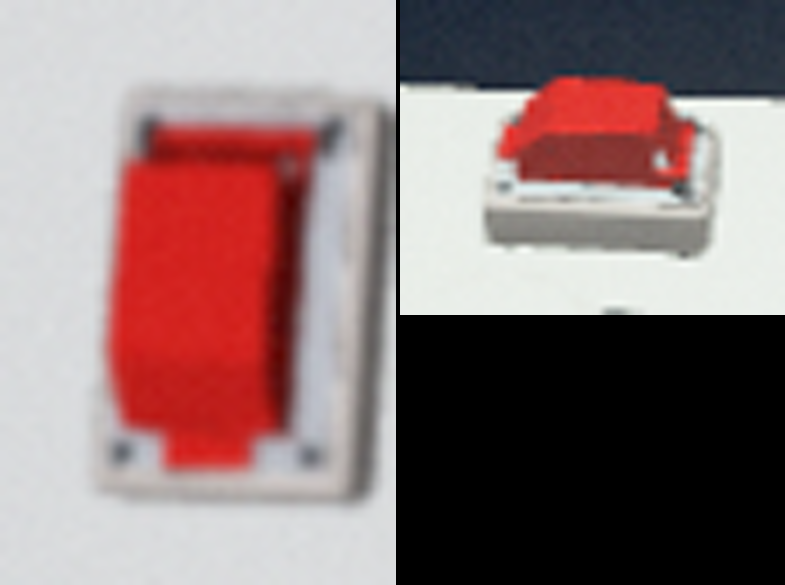

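The lip is at the bottom of the red guard, near crop pixel (207,470), so it faces the robot. The box is yawed slightly. I'll fit x, y and yaw from the lip, guard and box corners in both views.

```bash
cat > h.py <<'E'
import numpy as np, cv2
from workcell import observe, imaging, bot
from scipy.spatial.transform import Rotation as R
def proj(f,P):
    Rc=R.from_euler("xyz",f["orientation"]).as_matrix()
    r=Rc.T; t=-r@f["eye"]
    K=np.array([[f["fx"],0,f["cx"]],[0,f["fy"],f["cy"]],[0,0,1]])
    return cv2.projectPoints(np.asarray(P,float).reshape(-1,3),cv2.Rodrigues(r)[0],t,K,f["dist_coeffs"])[0][:,0]
def box(p,P):
    P=np.atleast_2d(P)/1000.; c,s=np.cos(p[2]),np.sin(p[2])
    return np.c_[p[0]+c*P[:,0]-s*P[:,1],p[1]+s*P[:,0]+c*P[:,1],P[:,2]]
E
python3 - <<'E'
from h import *
from scipy.optimize import least_squares
T=imaging.grab_frame("top");S=imaging.grab_frame("side")
tp=[([-52,13,41],163,470),([-52,-13,41],252,467),([-42,22,52],125,430),([-42,-22,52],275,430),([-24,22,68],108,350),([-24,-22,68],272,360),([58,38,34],127,92),([-58,38,34],97,490)]
sp=[([-58,-38,0],487,243),([58,-38,0],708,252),([-58,-38,34],486,205),([58,-38,34],708,214),([-24,-22,68],520,135)]
A=np.array([p[0] for p in tp]);a=np.array([[p[1]/9+110-.45,p[2]/9+170-.45] for p in tp])
B=np.array([p[0] for p in sp]);b=np.array([[(p[1]-400)/7+225-.43,p[2]/7+110-.43] for p in sp])
def res(p): return np.r_[proj(T,box(p,A))-a,proj(S,box(p,B))-b]
r=least_squares(lambda p:res(p).ravel(),[.5,.4,0],loss="soft_l1")
print(r.x,np.round(res(r.x),1).tolist())
r2=least_squares(lambda p:res(p)[:8].ravel(),[.5,.4,0]);r3=least_squares(lambda p:res(p)[8:].ravel(),[.5,.4,0]);print(r2.x,r3.x)
p=r.x
lim=[]
for f,n,(x0,y0,x1,y1) in((T,"top",(110,170,165,235)),(S,"side",(225,110,285,155))):
    k=7; im=cv2.resize(f["color"][y0:y1,x0:x1,::-1],None,fx=k,fy=k,interpolation=cv2.INTER_CUBIC)
    for L in ([[-58,38,34],[58,38,34],[58,-38,34],[-58,-38,34]],[[-58,38,0],[58,38,0],[58,-38,0],[-58,-38,0]],[[-42,22,52],[-24,22,68],[30,22,68],[30,-22,68],[-24,-22,68],[-42,-22,52]],[[-42,13,41],[-52,13,41],[-52,-13,41],[-42,-13,41]]):
        q=(proj(f,box(p,np.array(L)))-[x0-.5,y0-.5])*k
        cv2.polylines(im,[q.round().astype(int)],True,(255,255,0) ,1)
    lim.append(im)
h=max(i.shape[0] for i in lim); o=np.zeros((h,sum(i.shape[1] for i in lim),3),np.uint8); x=0
for i in lim: o[:i.shape[0],x:x+i.shape[1]]=i; x+=i.shape[1]
print(o.shape[:2]);cv2.imwrite("pics/fit.png",cv2.resize(o,(min(800,o.shape[1]),o.shape[0])))
E
```

```text
[ 0.48029714  0.36687009 -0.01539193] [[0.4, -0.1], [0.6, 0.6], [-0.1, -0.3], [0.6, 0.3], [0.1, 0.6], [-0.5, 0.0], [-0.5, -1.0], [-1.2, -0.0], [-0.5, 1.4], [0.3, 1.8], [-0.9, -0.6], [0.4, -0.2], [4.1, -0.6]]
[ 0.48037342  0.36667719 -0.01587927] [0.47588153 0.36902232 0.04020408]
(455, 805)
```

View pics/fit.png

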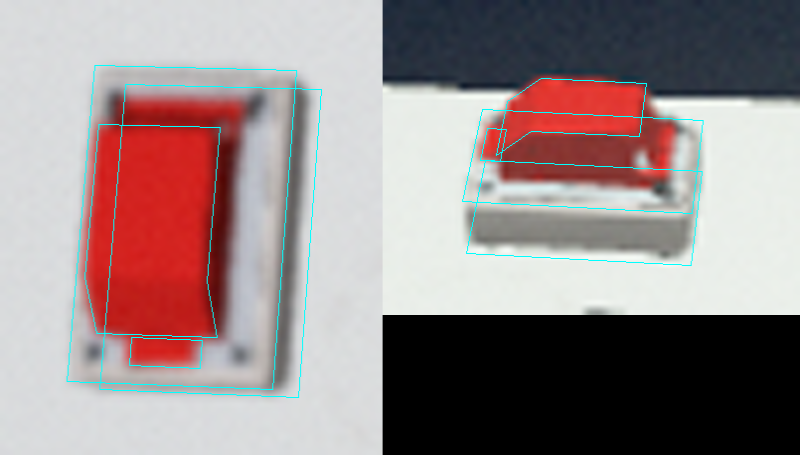

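The overlay fits to about 2 mm: the box is at about (0.479, 0.368), yaw about 0. Next I'll swing round at height, with the tool yaw going to about π.

```bash
cat >> h.py <<'E'
PB=(0.4795,0.3675,0.005)
def to(*targets):
    s=observe(); R0=R.from_euler("xyz",s["tool_rot"])
    print("t",round(s["clock"],2),"pos",s["position"].round(4),"rpy",s["tool_rot"].round(3),"F",s["force"].round(1),"w",round(s["grip_width"],4))
    for pos,rpy in targets:
        d=R0.inv().apply(np.array(pos)-s["position"]); r=(R0.inv()*R.from_euler("xyz",rpy)).as_rotvec(degrees=True)
        print(np.r_[d.round(4),r.round(1)].tolist())
E
python3 -c "
from h import *
to(([.40,-.20,.25],[np.pi,0,1.3]))"
```

```text
t 0.3 pos [ 0.1447 -0.6079  0.2311] rpy [-3.141  0.     0.234] F [ 0.6 -0.1  0.2] w 0.0853
[0.3428, -0.3377, -0.0188, -0.0, -0.0, -61.1]
```

>>> {"name": "send_rows", "arguments": {"plan": "0.343 -0.338 -0.019 0 0 -61 0.085;0.343 -0.338 -0.019 0 0 -61 0.085;0.343 -0.338 -0.019 0 0 -61 0.085;0.343 -0.338 -0.019 0 0 -61 0.085;0.343 -0.338 -0.019 0 0 -61 0.085;0.343 -0.338 -0.019 0 0 -61 0.085;0.343 -0.338 -0.019 0 0 -61 0.085;0.343 -0.338 -0.019 0 0 -61 0.085;0.343 -0.338 -0.019 0 0 -61 0.085;0.343 -0.338 -0.019 0 0 -61 0.085"}}

```text
clock: 1.13
position: [0.3661, -0.2533, 0.2481]
tool_rot: [3.141, 0.0, 1.303]
force: [1.8, -1.0, 0.6]
grip_width: 0.085
finger_force: 0.0
```

```bash
python3 -c "
from h import *
to(([.45,.10,.22],[np.pi,0,2.3]))"
```

```text
t 1.13 pos [ 0.3661 -0.2533  0.2481] rpy [3.141 0.    1.303] F [ 1.8 -1.   0.6] w 0.085
[0.3629, -0.0126, 0.0279, 0.0, 0.0, -57.1]
```

>>> {"name": "send_rows", "arguments": {"plan": "0.363 -0.013 0.028 0 0 -57 0.085;0.363 -0.013 0.028 0 0 -57 0.085;0.363 -0.013 0.028 0 0 -57 0.085;0.363 -0.013 0.028 0 0 -57 0.085;0.363 -0.013 0.028 0 0 -57 0.085;0.363 -0.013 0.028 0 0 -57 0.085;0.363 -0.013 0.028 0 0 -57 0.085;0.363 -0.013 0.028 0 0 -57 0.085;0.363 -0.013 0.028 0 0 -57 0.085;0.363 -0.013 0.028 0 0 -57 0.085"}}

```text
clock: 1.97
position: [0.4512, 0.1043, 0.2197]
tool_rot: [3.139, -0.002, 2.3]
force: [-1.2, 0.1, -0.6]
grip_width: 0.0852
finger_force: 0.0
```

```bash
python3 -c "
from h import *
g=box(PB,[-22,0,57-18.7+70])[0];print(g)
to((g,[np.pi,0,np.pi+PB[2]]))"
```

```text
[0.45750027 0.36739    0.1083    ]
t 1.97 pos [0.4512 0.1043 0.2197] rpy [ 3.139e+00 -2.000e-03  2.300e+00] F [-1.2  0.1 -0.6] w 0.0852
[0.1918, 0.1798, 0.1123, 0.2, -0.0, -48.5]
```

>>> {"name": "send_rows", "arguments": {"plan": "0.192 0.18 0.06 0 0 -48.5 0.085;0.192 0.18 0.06 0 0 -48.5 0.085;0.192 0.18 0.06 0 0 -48.5 0.085;0.192 0.18 0.06 0 0 -48.5 0.085;0.192 0.18 0.06 0 0 -48.5 0.085;0.192 0.18 0.06 0 0 -48.5 0.085;0.192 0.18 0.06 0 0 -48.5 0.085;0.192 0.18 0.112 0 0 -48.5 0.085;0.192 0.18 0.112 0 0 -48.5 0.085;0.192 0.18 0.112 0 0 -48.5 0.085"}}

```text
clock: 2.8
position: [0.4577, 0.3598, 0.1053]
tool_rot: [-3.138, -0.004, 3.139]
force: [-0.6, -0.3, -0.4]
grip_width: 0.0847
finger_force: 0.0
```

```bash
python3 - <<'E'
from h import *
g=box(PB,[-22,0,57-18.7-4])[0];print(g)
to((g,[np.pi,0,np.pi+PB[2]]))
T=imaging.grab_frame("top")["color"][150:250,90:190,::-1];S=imaging.grab_frame("side")["color"][70:170,210:310,::-1]
cv2.imwrite("pics/pre.png",np.hstack([cv2.resize(i,(400,400),interpolation=cv2.INTER_CUBIC) for i in(T,S)]))
E
```

```text
[0.45750027 0.36739    0.0343    ]
t 2.8 pos [0.4577 0.3598 0.1053] rpy [-3.138 -0.004  3.139] F [-0.6 -0.3 -0.4] w 0.0847
[-0.0001, 0.0078, 0.0709, -0.2, -0.2, -0.4]
```

View pics/pre.png

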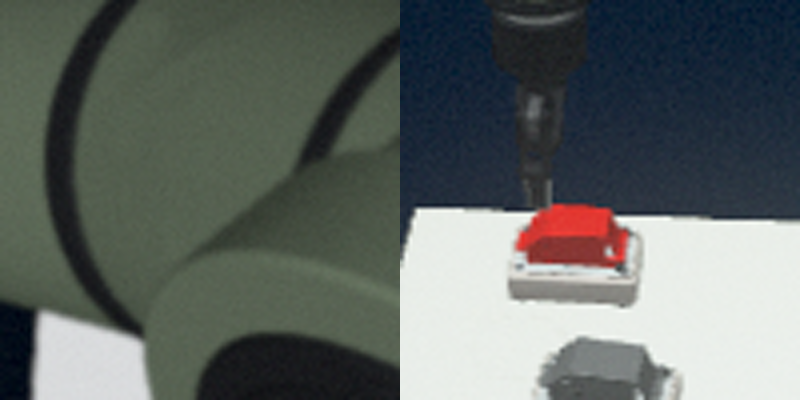

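The top view is blocked by the arm. The side view shows the fingertips above the red guard, near (538,205). I'll let the arm settle and then recompute.

>>> {"name": "send_rows", "arguments": {"plan": "0 0 0 0 0 0 0.085;0 0 0 0 0 0 0.085;0 0 0 0 0 0 0.085"}}

```text
clock: 3.15
position: [0.4595, 0.3611, 0.109]
tool_rot: [3.141, 0.002, 3.139]
force: [0.1, -0.2, -0.5]
grip_width: 0.085
finger_force: 0.0
```

```bash
python3 - <<'E'
from h import *
g=box(PB,[-22,0,57-18.7-4])[0];print(g)
to((g,[np.pi,0,np.pi+PB[2]]))
E
```

```text
[0.45750027 0.36739    0.0343    ]
t 3.15 pos [0.4595 0.3611 0.109 ] rpy [3.141e+00 2.000e-03 3.139e+00] F [ 0.1 -0.2 -0.5] w 0.085
[0.0021, 0.0063, 0.0747, 0.0, 0.1, -0.4]
```

>>> {"name": "send_rows", "arguments": {"plan": "0.002 0.006 0.03 0 0 0 0.085;0.002 0.006 0.05 0 0 0 0.085;0.002 0.006 0.065 0 0 0 0.085;0.002 0.006 0.074 0 0 0 0.085;0.002 0.006 0.074 0 0 0 0.085;0.002 0.006 0.074 0 0 0 0.085;0.002 0.006 0.074 0 0 0 0.085"}}

```text
clock: 3.73
position: [0.4572, 0.3675, 0.0348]
tool_rot: [3.141, 0.001, 3.14]
force: [0.7, -0.1, -0.4]
grip_width: 0.0852
finger_force: 0.0
```

>>> {"name": "send_rows", "arguments": {"plan": "0 0 0 0 0 0 0.05;0 0 0 0 0 0 0.045;0 0 0 0 0 0 0.035;0 0 0 0 0 0 0.035;0 0 0 0 0 0 0.035;0 0 0 0 0 0 0.035;0 0 0 0 0 0 0.035", "grip_force": 20}}

```text
clock: 4.32
position: [0.4569, 0.3691, 0.0348]
tool_rot: [3.138, 0.001, 3.14]
force: [-0.3, 8.9, 5.2]
grip_width: 0.0438
finger_force: 27.1
```

```bash
python3 - <<'E'
from h import *
s=observe();print(s["finger_force"],s["moment"].round(2))
to(([.4575,.3674,.0343],[np.pi,0,np.pi]))
for d in range(0,111,10):
    a=np.radians(d)+np.arctan2(19,64); r=np.hypot(64,19); print(d,(64-r*np.cos(a)).round(1),(r*np.sin(a)-19).round(1))
E
```

```text
27.070781466568405 [ 1.44  0.25 -0.65]
t 4.32 pos [0.4569 0.3691 0.0348] rpy [3.138e+00 1.000e-03 3.140e+00] F [-0.3  8.9  5.2] w 0.0438
[-0.0006, -0.0017, 0.0005, 0.2, 0.1, -0.1]
0 0.0 0.0
10 4.3 10.8
20 10.4 20.7
30 18.1 29.5
40 27.2 36.7
50 37.4 42.2
60 48.5 45.9
70 60.0 47.6
80 71.6 47.3
90 83.0 45.0
100 93.8 40.7
110 103.7 34.6
```

Gripped: the opening is 43.8 mm. I'll lift along the arc with the tool kept pointing down and the guard pivoting between the pads.

>>> {"name": "send_rows", "arguments": {"plan": "-0.001 0.002 -0.005 0 0 0 0.035;-0.004 0.002 -0.011 0 0 0 0.035;-0.007 0.002 -0.016 0 0 0 0.035;-0.010 0.002 -0.021 0 0 0 0.035;-0.014 0.002 -0.025 0 0 0 0.035;-0.018 0.002 -0.0295 0 0 0 0.035;-0.0225 0.002 -0.033 0 0 0 0.035;-0.027 0.002 -0.037 0 0 0 0.035;-0.027 0.002 -0.037 0 0 0 0.035"}}

```text
clock: 5.07
position: [0.4848, 0.3691, 0.0717]
tool_rot: [3.141, 0.001, 3.139]
force: [-3.7, -0.5, 5.1]
grip_width: 0.0434
finger_force: 26.2
```

```bash
python3 - <<'E'
from h import *
to()
S=imaging.grab_frame("side")["color"][70:170,210:310,::-1]
cv2.imwrite("pics/lift.png",cv2.resize(S,(500,500),interpolation=cv2.INTER_CUBIC))
E
```

```text
t 5.07 pos [0.4848 0.3691 0.0717] rpy [3.141e+00 1.000e-03 3.139e+00] F [-3.7 -0.5  5.1] w 0.0434
```

View pics/lift.png

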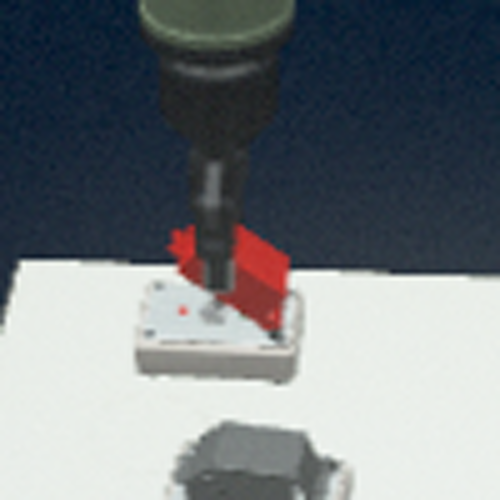

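The side view shows the guard about 40° up, turning in the pads, with the toggle visible near (213,310). I'll carry on to about 105°.

>>> {"name": "send_rows", "arguments": {"plan": "-0.005 0 -0.003 0 0 0 0.035;-0.010 0 -0.0055 0 0 0 0.035;-0.0155 0 -0.0075 0 0 0 0.035;-0.021 0 -0.009 0 0 0 0.035;-0.027 0 -0.010 0 0 0 0.035;-0.033 0 -0.011 0 0 0 0.035;-0.039 0 -0.011 0 0 0 0.035;-0.0445 0 -0.0105 0 0 0 0.035;-0.050 0 -0.0095 0 0 0 0.035;-0.056 0 -0.008 0 0 0 0.035"}}

```text
clock: 5.95
position: [0.5401, 0.3685, 0.0791]
tool_rot: [-3.141, 0.0, 3.14]
force: [-3.8, -3.5, 6.3]
grip_width: 0.0436
finger_force: 28.1
```

>>> {"name": "send_rows", "arguments": {"plan": "-0.0055 0 0.002 0 0 0 0.035;-0.011 0 0.0045 0 0 0 0.035;-0.016 0 0.0075 0 0 0 0.035;-0.016 0 0.0075 0 0 0 0.035;-0.016 0 0.0075 0 0 0 0.06;-0.016 0 0.0075 0 0 0 0.085;-0.016 0 0.0075 0 0 0 0.085;-0.016 0 0.0075 0 0 0 0.085;-0.016 0 0.0075 0 0 0 0.085"}}

```text
clock: 6.7
position: [0.5558, 0.369, 0.0713]
tool_rot: [3.142, 0.0, 3.14]
force: [0.6, -0.8, 0.9]
grip_width: 0.085
finger_force: 0.0
```

```bash
python3 - <<'E'
from h import *
to()
E
```

```text
t 6.7 pos [0.5558 0.369  0.0713] rpy [3.142 0.    3.14 ] F [ 0.6 -0.8  0.9] w 0.085
```

>>> {"name": "send_rows", "arguments": {"plan": "0 0 -0.03 0 0 0 0.085;0 0 -0.07 0 0 0 0.085;0 0 -0.105 0 0 0 0.085;0 0 -0.105 0 0 0 0.085;0.035 0 -0.105 0 0 0 0.085;0.072 0 -0.105 0 0 0 0.085;0.072 0 -0.105 0 0 0 0.085;0.072 0 -0.105 0 0 0 0.085"}}

```text
clock: 7.37
position: [0.4825, 0.3694, 0.1768]
tool_rot: [-3.141, 0.001, -3.141]
force: [0.1, -0.6, 0.2]
grip_width: 0.0848
finger_force: 0.0
```

```bash
python3 - <<'E'
from h import *
g=box((.4795,.369,0),[4,0,58-18.7])[0]
to((g,[np.pi,0,np.pi]))
F=imaging.grab_frame("side");S=F["color"][70:170,210:310,::-1]
print((proj(F,box((.4795,.369,0),np.array([[4,0,57],[-4,0,36],[-12,0,57],[-58,-38,34],[58,-38,34]])))-[209.5,69.5])*5)
cv2.imwrite("pics/open.png",cv2.resize(S,(500,500),interpolation=cv2.INTER_CUBIC))
E
```

```text
t 7.37 pos [0.4825 0.3694 0.1768] rpy [-3.141e+00  1.000e-03 -3.141e+00] F [ 0.1 -0.6  0.2] w 0.0848
[-0.0009, -0.0003, 0.1375, -0.0, 0.0, 0.0]
[[224.17559463 286.7947596 ]
 [213.56795061 309.84570399]
 [201.62377237 285.90349657]
 [132.29069271 342.7720812 ]
 [297.09751329 349.63620626]]
```

View pics/open.png

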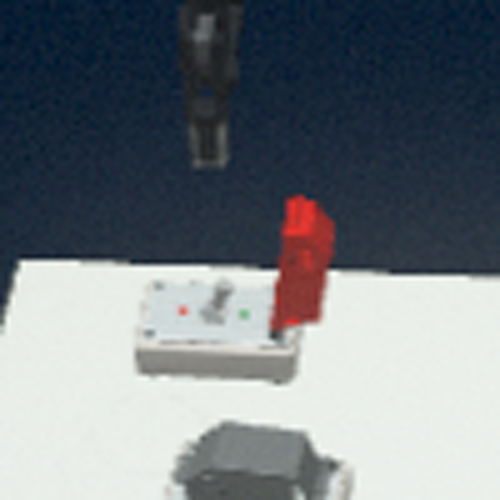

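The guard stays open and the toggle tip, near (224,287), is where predicted. I'll go down, grip the toggle and pull it towards the red dot.

>>> {"name": "send_rows", "arguments": {"plan": "0 0 0.04 0 0 0 0.085;0 0 0.08 0 0 0 0.085;-0.001 0 0.11 0 0 0 0.07;-0.001 0 0.128 0 0 0 0.05;-0.001 0 0.1365 0 0 0 0.04;-0.001 0 0.1365 0 0 0 0.03;-0.001 0 0.1365 0 0 0 0.02;-0.001 0 0.1365 0 0 0 0.008;-0.001 0 0.1365 0 0 0 0.008;-0.001 0 0.1365 0 0 0 0.008", "grip_force": 20}}

```text
clock: 8.25
position: [0.4856, 0.3692, 0.041]
tool_rot: [3.141, 0.002, 3.139]
force: [1.3, -3.5, 7.5]
grip_width: 0.0106
finger_force: 19.9
```

>>> {"name": "send_rows", "arguments": {"plan": "0 0 0 0 0 0 0.008;0 0 0 0 0 0 0.008"}}

```text
clock: 8.42
position: [0.4856, 0.3692, 0.041]
tool_rot: [3.141, 0.002, 3.139]
force: [-0.4, -3.4, 8.3]
grip_width: 0.0109
finger_force: 19.9
```

>>> {"name": "send_rows", "arguments": {"plan": "0.004 0 -0.001 0 0 0 0.008;0.008 0 -0.0015 0 0 0 0.008;0.012 0 -0.001 0 0 0 0.008;0.016 0 -0.0005 0 0 0 0.008;0.019 0 0 0 0 0 0.008;0.019 0 0 0 0 0 0.008;0.017 0 0 0 0 0 0.008;0.017 0 0 0 0 0 0.03;0.017 0 0 0 0 0 0.04;0.017 0 0 0 0 0 0.06"}}

```text
clock: 9.25
position: [0.4674, 0.3692, 0.0397]
tool_rot: [3.142, -0.0, 3.14]
force: [-0.4, 0.1, 0.5]
grip_width: 0.0462
finger_force: 0.0
```

>>> {"name": "send_rows", "arguments": {"plan": "0 0 0 0 0 0 0.085;0 0 -0.03 0 0 0 0.085;0 0 -0.07 0 0 0 0.085;0 0 -0.11 0 0 0 0.085;0 0 -0.135 0 0 0 0.085;0 0 -0.135 0 0 0 0.085;0 0 -0.135 0 0 0 0.085"}}

```text
clock: 9.83
position: [0.4682, 0.3694, 0.1759]
tool_rot: [3.141, 0.002, 3.14]
force: [1.1, 0.2, -0.7]
grip_width: 0.085
finger_force: 0.0
```

```bash
python3 - <<'E'
from h import *
to(([.5558,.369,.1768],[np.pi,0,np.pi]))
F=imaging.grab_frame("side");S=F["color"][70:170,210:310,::-1]
cv2.imwrite("pics/off.png",cv2.resize(S,(500,500),interpolation=cv2.INTER_CUBIC))
E
```

```text
t 9.83 pos [0.4682 0.3694 0.1759] rpy [3.141e+00 2.000e-03 3.140e+00] F [ 1.1  0.2 -0.7] w 0.085
[-0.0876, -0.0002, -0.0007, 0.1, 0.1, -0.1]
```

View pics/off.png

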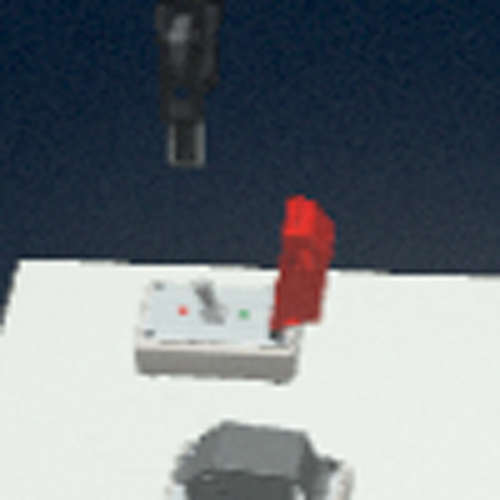

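The toggle now leans towards the red dot, with its tip near (203,290). I'll grip the guard again and bring it back down along the arc.

>>> {"name": "send_rows", "arguments": {"plan": "-0.04 0 -0.002 0 0 0 0.085;-0.08 0 -0.002 0 0 0 0.085;-0.0875 0 -0.001 0 0 0 0.085;-0.0875 0 0 0 0 0 0.085;-0.0875 0 0.035 0 0 0 0.085;-0.0875 0 0.07 0 0 0 0.085;-0.0875 0 0.095 0 0 0 0.085;-0.0875 0 0.1045 0 0 0 0.085;-0.0875 0 0.1045 0 0 0 0.085;-0.0875 0 0.1045 0 0 0 0.085"}}

```text
clock: 10.72
position: [0.5549, 0.3695, 0.0706]
tool_rot: [3.141, -0.001, 3.14]
force: [0.1, 0.1, 1.0]
grip_width: 0.0856
finger_force: 0.0
```

>>> {"name": "send_rows", "arguments": {"plan": "0 0 0 0 0 0 0.05;0 0 0 0 0 0 0.045;0 0 0 0 0 0 0.035;0 0 0 0 0 0 0.035;0 0 0 0 0 0 0.035;0 0 0 0 0 0 0.035", "grip_force": 20}}

```text
clock: 11.22
position: [0.556, 0.3684, 0.0712]
tool_rot: [-3.141, 0.001, 3.139]
force: [-0.2, -5.3, 7.0]
grip_width: 0.0434
finger_force: 24.3
```

>>> {"name": "send_rows", "arguments": {"plan": "0.005 0 -0.003 0 0 0 0.035;0.0105 0 -0.0055 0 0 0 0.035;0.016 0 -0.0075 0 0 0 0.035;0.022 0 -0.009 0 0 0 0.035;0.0275 0 -0.010 0 0 0 0.035;0.033 0 -0.0105 0 0 0 0.035;0.039 0 -0.0105 0 0 0 0.035;0.045 0 -0.0095 0 0 0 0.035;0.051 0 -0.008 0 0 0 0.035;0.0565 0 -0.006 0 0 0 0.035"}}

```text
clock: 12.05
position: [0.4984, 0.369, 0.0767]
tool_rot: [-3.142, 0.001, 3.14]
force: [5.1, -3.7, -0.3]
grip_width: 0.0438
finger_force: 23.3
```

```bash
python3 - <<'E'
from h import *
to(([.4569,.3691,.0348],[np.pi,0,np.pi]))
E
```

```text
t 12.05 pos [0.4984 0.369  0.0767] rpy [-3.142e+00  1.000e-03  3.140e+00] F [ 5.1 -3.7 -0.3] w 0.0438
[0.0416, 0.0, 0.0418, -0.0, 0.0, -0.1]
```

>>> {"name": "send_rows", "arguments": {"plan": "0.004 0 0.0005 0 0 0 0.035;0.0093 0 0.0023 0 0 0 0.035;0.0143 0 0.0052 0 0 0 0.035;0.019 0 0.0086 0 0 0 0.035;0.0234 0 0.0124 0 0 0 0.035;0.0274 0 0.0167 0 0 0 0.035;0.031 0 0.0212 0 0 0 0.035;0.0345 0 0.026 0 0 0 0.035;0.0372 0 0.031 0 0 0 0.035;0.0395 0 0.036 0 0 0 0.035"}}

```text
clock: 12.88
position: [0.4588, 0.3694, 0.0399]
tool_rot: [3.141, -0.0, 3.14]
force: [2.3, -0.6, 3.0]
grip_width: 0.0441
finger_force: 25.4
```

>>> {"name": "send_rows", "arguments": {"plan": "0.0015 0 0.004 0 0 0 0.035;0.002 0 0.006 0 0 0 0.035;0.002 0 0.0075 0 0 0 0.035;0.002 0 0.0075 0 0 0 0.035;0.002 0 0.0075 0 0 0 0.035"}}

```text
clock: 13.3
position: [0.4565, 0.3694, 0.0326]
tool_rot: [3.141, -0.001, 3.14]
force: [-3.7, 0.4, 3.2]
grip_width: 0.0442
finger_force: 25.9
```

>>> {"name": "send_rows", "arguments": {"plan": "0 0 0 0 0 0 0.06;0 0 0 0 0 0 0.085;0 0 0 0 0 0 0.085;0 0 0 0 0 0 0.085;0 0 -0.03 0 0 0 0.085;0 0 -0.07 0 0 0 0.085;-0.01 0 -0.085 0 0 0 0.04;-0.01 0 -0.085 0 0 0 0;-0.01 0 -0.085 0 0 0 0;-0.01 0 -0.085 0 0 0 0"}}

```text
clock: 14.13
position: [0.467, 0.3687, 0.1171]
tool_rot: [-3.141, -0.001, 3.14]
force: [-0.2, -0.9, 0.1]
grip_width: 0.0385
finger_force: 0.0
```

```bash
python3 - <<'E'
from h import *
to(([.4665,.3691,.068],[np.pi,0,np.pi]))
F=imaging.grab_frame("side");S=F["color"][70:170,210:310,::-1]
cv2.imwrite("pics/shut.png",cv2.resize(S,(600,600),interpolation=cv2.INTER_CUBIC))
E
```

```text
t 14.13 pos [0.467  0.3687 0.1171] rpy [-3.141e+00 -1.000e-03  3.140e+00] F [-0.2 -0.9  0.1] w 0.0385
[0.0005, 0.0004, 0.0491, -0.0, -0.0, -0.1]
```

View pics/shut.png

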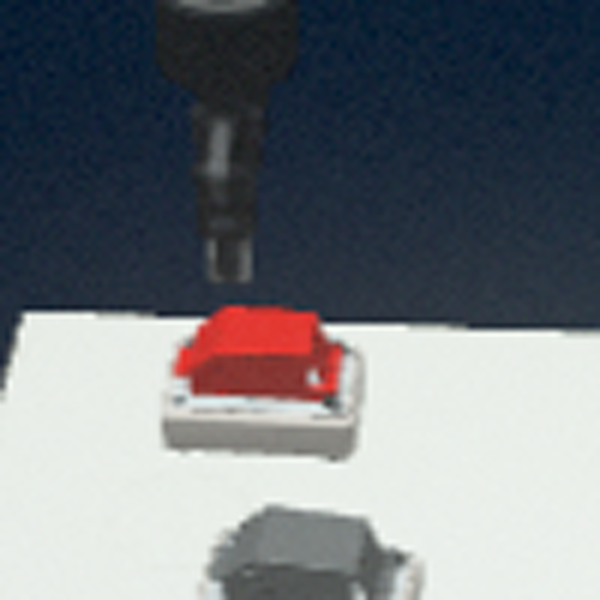

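The guard looks shut. I'll press its top lightly with the closed fingertips to make sure.

>>> {"name": "send_rows", "arguments": {"plan": "0 0 0 0 0 0 0;0 0 0 0 0 0 0;0 0 0.02 0 0 0 0;0 0 0.035 0 0 0 0;0 0 0.042 0 0 0 0;0 0 0.045 0 0 0 0;0 0 0.047 0 0 0 0;0 0 0.047 0 0 0 0"}}

```text
clock: 14.85
position: [0.4672, 0.3693, 0.0707]
tool_rot: [3.142, -0.0, 3.14]
force: [-0.7, 0.7, 0.3]
grip_width: 0.0
finger_force: 0.0
```

>>> {"name": "send_rows", "arguments": {"plan": "0 0 0.001 0 0 0 0;0 0 0.002 0 0 0 0;0 0 0.003 0 0 0 0;0 0 0.003 0 0 0 0"}}

```text
clock: 15.18
position: [0.4675, 0.3692, 0.0681]
tool_rot: [3.141, 0.001, 3.14]
force: [-0.4, -0.2, 3.3]
grip_width: -0.0001
finger_force: 1.6
```

>>> {"name": "send_rows", "arguments": {"plan": "0 0 0.0005 0 0 0 0;0 0 0.001 0 0 0 0;0 0 0.001 0 0 0 0"}}

```text
clock: 15.43
position: [0.4674, 0.3694, 0.0677]
tool_rot: [3.141, 0.001, 3.14]
force: [-3.8, -3.9, 17.1]
grip_width: 0.0004
finger_force: 8.4
```

>>> {"name": "send_rows", "arguments": {"plan": "0 0 -0.03 0 0 0 0;0 0 -0.07 0 0 0 0;0 0 -0.1 0 0 0 0;0 0 -0.1 0 0 0 0;0 0 -0.1 0 0 0 0"}}

```text
clock: 15.85
position: [0.468, 0.3695, 0.1683]
tool_rot: [3.14, 0.003, 3.139]
force: [-0.9, -0.4, -1.4]
grip_width: 0.0002
finger_force: 0.0
```

```bash
python3 - <<'E'
from h import *
to()
S=imaging.grab_frame("side")["color"][:,:,::-1]
cv2.imwrite("pics/final.png",cv2.resize(S,(800,600),interpolation=cv2.INTER_CUBIC))
E
```

```text
t 15.85 pos [0.468  0.3695 0.1683] rpy [3.140e+00 3.000e-03 3.139e+00] F [-0.9 -0.4 -1.4] w 0.0002
```

View pics/final.png

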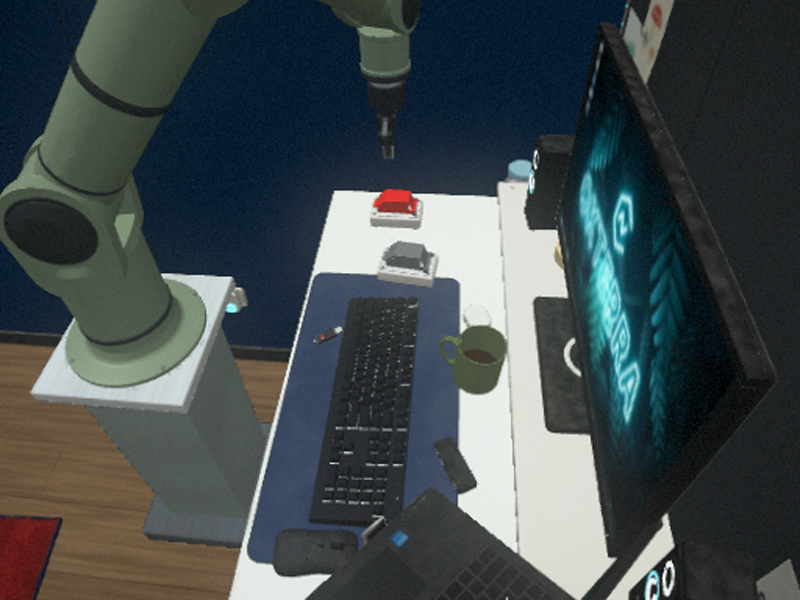

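The red guard at (396,203) is shut. The grey box and the bystanders are where they started, and the gripper is clear of everything.

```bash
python3 -c "
from workcell import bot
print(bot.job_done())"
```

```text
the job is handed in; nothing more can be done
None
```

The red-guard switch is off and its guard is pressed fully shut; the grey box and loose items were left untouched, and the job was handed in at about 16 s of the 56 s limit (no verdict came back).

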